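# Draw the seated plug out of a deep bore with a pull hook

### The job

Take the pull hook by its handle, feel for the loop of the steel plug that spring catches hold at the bottom of the valve housing's deep bore, hook it and draw the plug out. Keep the hook upright and never force it against the loop or the bore, so that it is not wrenched askew in your grip; keep your fingers off the plug. With the hook, set the plug down gently, upright on the floor of the terracotta parts tray, unhook it, and put the hook back hanging by its collar in the slotted stand.

Things in the scene. Friction and masses are not known exactly. Their poses are not given: they have to be found in the camera images.
- housing: Aluminium valve housing fixed to the bench: round body 86 mm across, 110 mm tall, on a 116 mm round flange. A vertical blind bore, 64 mm in diameter (faceted, 61 mm over the flats), runs from its top down to a floor 10 mm above the bench. Origin: centre of the underside, z up. Never push the hook against it with more than about 20 N.
- bore_mouth (a point): Centre of the bore's mouth, 110 mm above the bench.
- catches (a point): Point on the bore's axis, 30.5 mm above the housing's origin, level with three spring balls (8 mm, at housing angles 0, 120 and 240 degrees from x) that stand 3.5 mm out of the bore wall just above the seated plug. Pulling the plug past them takes about 5 to 15 N with its weight.
- plug: Loose round steel plug, 60 mm in diameter, 16 mm thick, edges chamfered, 0.2 to 0.3 kg, seated on the bore's floor with 2 mm of play all round. Origin: centre of its underside, z up. It carries a wire pull loop, see loop_hinge. More than about 20 N between hook and plug or loop counts as forcing.
- loop_hinge (a point): Middle of the pull loop's hinge, 19 mm above the plug's origin. The loop is an upturned U of 5 mm wire: legs at plug y = +15 and -15 mm, cross bar along plug y (straight from -9 to +9 mm) 40 mm from the hinge. It leans to plug +x or -x by up to 0.47 rad (bar up to 18 mm off centre): unmeasured, to be felt or seen. The hinge is too stiff to move below 20 N.
- pull_hook: Loose pull hook, 0.12 kg, hung in the stand; keep it upright within 2 degrees. Origin: on the shaft's axis, at the collar's underside, z up. Above: collar 32 mm across, 5 mm thick, then a wooden handle 18 x 18 mm (sides on the hook's x and y) from 5 to 63 mm. Below: round steel shaft, 6 mm thick, down to 110 mm under the origin, there bent to the hook's +x, see hook_foot.
- hook_foot (a point): Middle of the upper side of the hook's foot, where a caught loop rests: 6.5 mm along the hook's +x from the shaft's axis, 104 mm below the hook's origin. The foot is 6 mm thick and turns up at its end (axis at x = 13 mm, outermost 16 mm) to a tip whose top is 96 mm below the origin. Clear gap between shaft and tip: 7 mm.
- stand: Dark steel stand fixed to the bench: foot 100 x 90 mm and 10 mm thick, column at its +x edge, shelf 8 mm thick and 53 mm wide with its top 126 mm above the bench. A 13 mm wide slot, open to the stand's -x, takes the hook's shaft; the collar rests on the shelf. The hook's foot has room below at any yaw. Origin: on the bench under the seat, z up.
- stand_seat (a point): The seat, on the shelf's top, 126 mm above the stand's origin; the slot's open end is 28 mm to stand -x, its closed end 10 mm to +x. With the hook hung up, its origin is here, within 9 mm sideways.
- tray: Loose terracotta-coloured open parts tray, 105 mm (x) by 135 mm (y), 44 mm high, walls 8 mm, inner floor 82 x 112 mm, 3 mm above its origin. Origin: centre of its underside, z up. Tray and stand are on either side of the housing and may change places.

How it is judged:
By the outcome, as a careful person would: the job done as asked, in the order asked, and still so for the second after the job is handed in, with the robot touching nothing.
It also fails if it takes over 72 s, if anything falls off the work surface, if the arm or the gripper's body presses on something with over 40 N, if the wrist force passes 120 N, or if a joint passes its speed limit or range.

### The arm

A 6-joint arm with a two-finger parallel gripper is mounted at the origin on a cart in front of the work surface, level with it; the furniture and walls round the work are solid. World frame = base frame: x ahead of the robot, y to its left, z up, the work surface at z = 0. Lengths are in mm, angles in rad, forces in N, time in s.
With the tool pointing down it reaches from about 350 to 975 mm from the base axis. Payload 7.1 kg.
Tool frame: the origin (TCP) lies midway between the tips of the shut fingers; the grasp point (between the pads) lies 19 mm behind it (ctrl.tcp_to_grasp is the distance from the TCP to the grasp point, in mm); z points along the fingers, y is the line along which they close (so a half turn about z gives the same grasp; the last joint's range is limited). The gripper opens to 88 mm and grips with 3 to 60 N. Pads are 20 mm wide; open, the fingers measure 115 mm over their backs; the gripper's body (75 mm by 178 mm) begins 61 mm behind the grasp point.
Start: joints at [1.198, 0.423, 1.63, -0, 1.089, -0.019], TCP at [216.508, 586.284, 222.675] pointing down, gripper open.
Joint ranges: [-3, 3], [-0.9, 2.11], [0.09, 2.58], [-1.31, 4.45], [0.11, 2.69], [-2.54, 2.54]. Speed limits (rad/s): [2.39, 2.39, 3.01, 3.14, 3.14, 3.14].

### API

Orientations are given as a rotation vector (axis times angle).
In Python, from workcell import get_obs, cams, ticket, boxes_of, ctrl gives the robot as it stands.
- The arm moves only by the shell command python3 -m creep 'ROWS' [OPENING]. ROWS is JSON, one flat list of numbers, 4 for each row, row after row: the shift along the world's x, y, z in m, then the turn about the world's z in rad. In form: [tx, ty, tz, spin, tx, ty, tz, spin, ...]. A call has 1 to 10 rows; each row is the pose to reach, as a shift and turn from the pose commanded when the call began; what a row does not reach only later rows make up. A row lasts 1/12 s, in which the tool goes at most 41.7 mm and 7.16 degrees, less where a joint would pass 70% of its speed; a pose out of reach is approached as far as the arm can. A call with a gripper value outside its range is refused whole. OPENING is the opening, from 0 (shut) to 1 (fully open), set as the call begins (- or left out, the last holds). The fingers move at their own pace and stop on an object; the grip force is fixed at half the most. Time passes only in rows, so rows that repeat a pose let the fingers close. It gives the time, the measured TCP pose, the force, the opening and the grip force at its end, in the units of the state.
- get_obs(): the state, without advancing time (a new reading comes with each control period).
- cams.get_image(name): name is "side" or "top" or "wrist"; returns (picture, depth): 384x512x3 uint8, red, green, blue; 384x512 float32, mm along the optical axis (not along the pixel's ray), 0 where there is no reading.
- cams.get_calibration(name): a dict with "mtx" (3x3 intrinsics, pixels), "R" (3x3) and "t" (3): a world point X has camera coordinates R X + t; the wrist camera has in their place "mount" (4x4, takes a point from camera to tool coordinates, whose origin is the TCP and whose axes are the flange's). Camera axes: x right, y down, z forward; pixel columns grow to the right and rows downward; lengths in mm; the calibration is good to about 2 mm. A picture is of the moment at which its call begins: read the wrist's pose just before it. get_calibration takes no time and is no camera call.
- ticket.close_job(): hands the job in; it is judged then, once.
Trained networks look in the newest picture that a camera, given by its name, has taken for a name from the list of things; names that differ only in an ending like _2 or _b are one class to them, and where a whole thing is asked for, a point or a joint stands for the part that bears it (a point fixed in the world has none). Each returns a list of dicts, best first, with "score" (0 to 1); they miss things now and then, are a little off and sometimes report something else, mostly with a low value. They report only what shows in the picture. A call takes as long as a camera call.
- boxes_of(camera, target): "centre" ([column, row] in pixels, amid what is visible of it).
The state is a dict: "t": time; "qpos": joint angles; "qvel": joint speeds; "joint_torque": joint torques, N m; "ee_pos": TCP position; "orientation": TCP orientation; "ft_force": force on the tool from outside, world axes, zero at the start; "moment": the same for the moment, N m; "width": finger opening in mm; "grasp_force": force on a finger pad.
Only numpy, scipy, OpenCV 4.12 (cv2) and the standard library are available. Lean on these libraries where they do the work, as an engineer would, in place of code of your own. Each camera call takes 0.05 s, during which the arm holds its last target. There are 200 camera calls.

## Working session

There is one attempt and no reset: what is moved stays moved. The work goes in short steps, Python scripts to look and compute and a shell command to move; the robot and the scene stay as the last step left them, time stands still between calls to the robot, and variables do not carry over. Pictures are saved under pics/ and viewed, at most 10 in all, crops included, and the job is handed in when it is done.

```bash
mkdir -p pics; ls; cat > h.py <<'E'
import numpy as np, cv2
from workcell import get_obs, cams, ticket, boxes_of, ctrl
from scipy.spatial.transform import Rotation as Ro
def cal(n,o=None):
    c=cams.get_calibration(n); K=np.array(c["mtx"])
    if "mount" in c:
        o=o or get_obs(); M=np.array(c["mount"]); T=np.eye(4); T[:3,:3]=Ro.from_rotvec(o["orientation"]).as_matrix(); T[:3,3]=o["ee_pos"]
        W=T@M; R=W[:3,:3].T; t=-R@W[:3,3]
    else: R=np.array(c["R"]); t=np.array(c["t"])
    return K,R,t
def shot(n):
    o=get_obs(); p,d=cams.get_image(n); return p,d,cal(n,o)
def cloud(d,c):
    K,R,t=c; v,u=np.indices(d.shape); P=np.stack([(u-K[0,2])/K[0,0]*d,(v-K[1,2])/K[1,1]*d,d],-1)
    W=(P-t)@R; W[d<=0]=np.nan; return W
def proj(X,c):
    K,R,t=c; p=K@(R@np.array(X)+t); return p[:2]/p[2]
E
python3 - <<'E'
from h import *
ims=[]
for n in ["top","side"]:
    p,d,c=shot(n); np.savez(f"/tmp/{n}.npz",p=p,d=d,K=c[0],R=c[1],t=c[2]); ims.append(p)
    W=cloud(d,c)
    for x in ["housing","plug","pull_hook","stand","tray","loop_hinge","hook_foot"]:
        for b in boxes_of(n,x)[:1]:
            u,v=map(int,b["centre"]); print(n,x,b["score"],b["centre"],np.round(W[v,u]))
cv2.imwrite("pics/a.png",cv2.cvtColor(cv2.resize(np.vstack(ims),None,fx=.78,fy=.78),cv2.COLOR_RGB2BGR))
print(get_obs()); print(ctrl.tcp_to_grasp)
E
```

```text
pics
top housing 0.64 [264.0, 182.6] [521. -35. 113.]
top pull_hook 0.6 [131.0, 245.7] [387. 223. 186.]
top stand 0.55 [145.5, 257.0] [369. 209. 126.]
top tray 0.68 [332.7, 198.2] [ 506. -194.    2.]
top loop_hinge 0.67 [269.9, 175.2] [547. -47.  71.]
top hook_foot 0.52 [132.7, 244.6] [388. 221. 189.]
side housing 0.96 [300.2, 235.0] [564. -79.  77.]
side pull_hook 0.51 [223.0, 146.9] [385. 219. 141.]
side stand 0.57 [220.2, 189.2] [371. 243.  10.]
side tray 0.69 [264.1, 293.9] [ 498. -162.    3.]
side hook_foot 0.51 [228.3, 142.9] [397. 224. 151.]
{'t': 0.8, 'qpos': array([ 1.19799786e+00,  4.23078600e-01,  1.62992473e+00, -8.09021303e-06,
        1.08859732e+00, -1.89992169e-02]), 'qvel': array([-0.00086499,  0.00043351,  0.00053714, -0.00034732, -0.00063433,
       -0.00026043]), 'joint_torque': array([-1.25857026e-03, -5.44505847e+01, -2.74035931e+01,  6.44223439e-02,
        1.67950446e-02,  9.97278130e-05]), 'ee_pos': array([216.5072976 , 586.27133888, 222.67869723]), 'orientation': array([ 5.52845793e-01,  3.09256068e+00, -1.45070483e-05]), 'ft_force': array([-0.25551783, -1.08967433, -0.11875264]), 'moment': array([ 0.01538902, -0.02582846,  0.0229811 ]), 'grasp_force': 0.0, 'width': 88.04942645576504}
18.700000000000003
```

View pics/a.png

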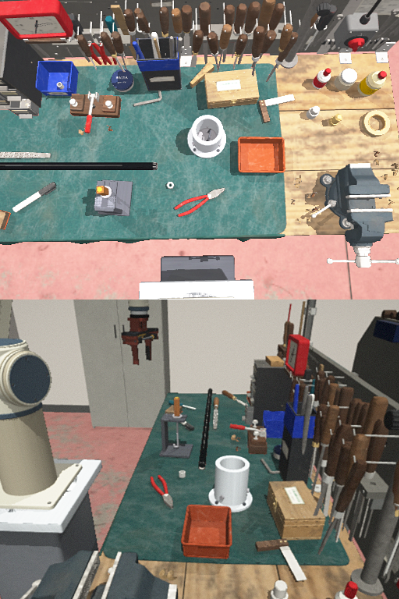

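The top view shows the housing at about (264,175), the tray at (333,198) and the stand with the hook at (140,252). Next I fit the geometry from the depth.

```bash
python3 - <<'E'
from h import *
for n in ["top","side"]:
    z=np.load(f"/tmp/{n}.npz"); c=(z["K"],z["R"],z["t"]); W=cloud(z["d"],c); p=z["p"].astype(int)
    print(n,"campos",np.round(-c[1].T@c[2]), "bench z",np.nanmedian(W[(abs(W[...,0]-480)<30)&(abs(W[...,1]-60)<30)&(W[...,2]<20)][:,2]))
    def sel(x,y,r,z0,z1): return W[(np.hypot(W[...,0]-x,W[...,1]-y)<r)&(W[...,2]>z0)&(W[...,2]<z1)]
    q=sel(535,-45,70,103,118); print("ring",len(q),np.median(q[:,2]),cv2.minEnclosingCircle(q[:,:2].astype(np.float32)))
    q=sel(540,-45,80,3,25) if 0 else None
    q=sel(385,220,60,150,200); print("handle",len(q),q.min(0),q.max(0),cv2.minAreaRect(q[q[:,2]>180][:,:2].astype(np.float32)) if (q[:,2]>180).any() else 0)
    q=sel(375,215,70,118,130); print("shelf",len(q),cv2.minAreaRect(q[:,:2].astype(np.float32)))
    q=sel(375,215,90,6,14); print("foot",len(q),cv2.minAreaRect(q[:,:2].astype(np.float32)))
    q=sel(505,-185,110,38,50); print("trayrim",len(q),cv2.minAreaRect(q[:,:2].astype(np.float32)))
z=np.load("/tmp/top.npz");p=z["p"]
a=cv2.resize(p[225:285,95:185],None,fx=5,fy=5,interpolation=2);b=cv2.resize(p[140:200,225:305],None,fx=5,fy=5,interpolation=2)
a=a[:300];im=np.hstack([a,b]) if 0 else np.vstack([np.pad(a,((0,0),(0,0),(0,0))),np.pad(b,((0,0),(0,50),(0,0)))])
cv2.imwrite("pics/b.png",cv2.cvtColor(im,cv2.COLOR_RGB2BGR))
E
```

```text
top campos [ 285.  -10. 1114.] bench z -0.6348970900956888
ring 573 109.27832104679642 ((556.9344482421875, -39.32292938232422), 42.9217643737793)
handle 146 [381.90568575 219.35052567 150.15961011] [400.07840066 239.48572136 195.53571211] ((391.47998046875, 229.29922485351562), (17.317474365234375, 19.938655853271484), 2.233430862426758)
shelf 767 ((381.3582763671875, 230.17112731933594), (53.44524383544922, 77.70008087158203), 84.67435455322266)
foot 868 ((388.3725891113281, 210.70806884765625), (124.83854675292969, 104.77957916259766), 85.30709075927734)
trayrim 555 ((499.4862976074219, -194.4326629638672), (135.08511352539062, 105.36834716796875), 87.81412506103516)
side campos [ 502. -768.  516.] bench z 0.30455468196479085
ring 547 109.6021778717719 ((557.5128784179688, -38.909339904785156), 44.2626953125)
handle 127 [383.00999534 218.1688389  150.35992638] [400.66370904 232.13636215 193.66708558] ((392.16302490234375, 224.6808624267578), (17.87800407409668, 11.419302940368652), 12.091732025146484)
shelf 275 ((382.26531982421875, 230.29318237304688), (56.928916931152344, 77.41777801513672), 85.44336700439453)
foot 553 ((387.870849609375, 231.5886993408203), (98.96189880371094, 100.24252319335938), 85.77117919921875)
trayrim 796 ((500.2306823730469, -194.02456665039062), (136.2364044189453, 104.95282745361328), 88.2802505493164)
```

View pics/b.png

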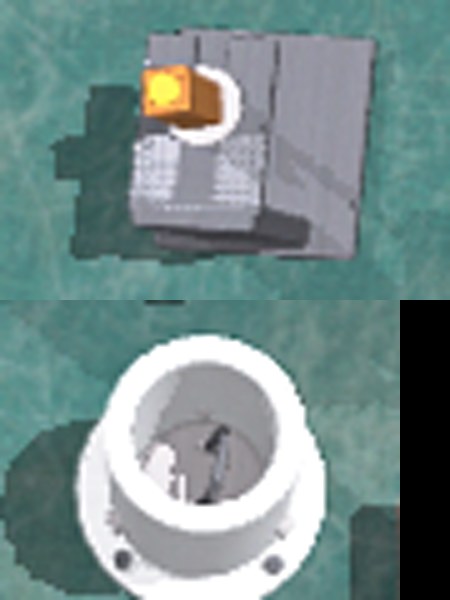

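The stand's slot opens to about world +x (up in the picture) and the hook sits at (392,229). The loop's bar runs roughly along world x inside the bore. I still need the foot's direction and a finer fix on the loop.

```bash
python3 - <<'E'
from h import *
z=np.load("/tmp/side.npz");c=(z["K"],z["R"],z["t"]);u,v=proj([392,229,60],c).astype(int);print(u,v)
a=cv2.resize(z["p"][v-60:v+50,u-40:u+50],None,fx=5,fy=5,interpolation=2)
cv2.imwrite("pics/c.png",cv2.cvtColor(a,cv2.COLOR_RGB2BGR))
for zz in (20,25,30): print(zz,proj([392,229,zz],c)-[u-40,v-60],proj([408,229,zz],c)-[u-40,v-60])
W=cloud(z["d"],c); q=W[(abs(W[...,0]-392)<25)&(abs(W[...,1]-229)<25)&(W[...,2]>13)&(W[...,2]<110)]; print(np.round(q).astype(int)[:60].tolist())
z=np.load("/tmp/top.npz");c=(z["K"],z["R"],z["t"]);W=cloud(z["d"],c)
q=W[(np.hypot(W[...,0]-557,W[...,1]+39)<30)&(W[...,2]>33)&(W[...,2]<85)];print(np.round(q).astype(int).tolist())
print(cams.get_calibration("wrist"))
E
```

```text
226 174
20 [41.28141935 74.12751447] [47.3407145  74.27852172]
25 [41.23902544 72.4231878 ] [47.31063516 72.57385425]
30 [41.19645869 70.71191301] [47.28043315 70.86223462]
[[391, 229, 108], [393, 228, 109], [391, 229, 106], [393, 229, 106], [390, 230, 102], [394, 222, 106], [391, 227, 101], [393, 228, 100], [390, 229, 97], [393, 228, 98], [390, 229, 95], [393, 227, 95], [391, 227, 93], [393, 229, 92], [390, 229, 89], [393, 227, 90], [390, 230, 86], [393, 229, 86], [390, 227, 84], [392, 232, 82], [390, 228, 81], [393, 228, 81], [390, 226, 79], [393, 228, 78], [390, 228, 75], [393, 226, 76], [390, 229, 72], [393, 228, 73], [390, 229, 69], [392, 232, 68], [390, 226, 68], [392, 228, 67], [390, 230, 63], [393, 226, 65], [390, 228, 61], [392, 229, 61], [394, 232, 60], [390, 227, 59], [392, 228, 59], [394, 233, 56], [389, 229, 55], [392, 229, 55], [395, 229, 55], [389, 230, 52], [392, 226, 54], [395, 229, 53], [389, 230, 49], [392, 230, 49], [394, 230, 49], [389, 229, 46], [392, 230, 46], [394, 232, 45], [389, 226, 45], [392, 227, 44], [395, 227, 45], [389, 231, 40], [392, 230, 40], [394, 
[... 608 characters left out ...]
 -45, 65], [544, -43, 65], [543, -45, 68], [542, -41, 64], [542, -43, 65], [541, -45, 66], [542, -39, 55], [541, -41, 61], [540, -43, 63], [544, -37, 39], [541, -39, 51], [540, -41, 55]]
{'mtx': array([[342.59413827,   0.        , 251.37773668],
       [  0.        , 342.59413827, 194.34536725],
       [  0.        ,   0.        ,   1.        ]]), 'mount': array([[-7.52414499e-04, -9.69065067e-01, -2.46804234e-01,
         6.78456144e+01],
       [ 9.99999576e-01, -5.98099055e-04, -7.00220075e-04,
         6.80572044e-01],
       [ 5.30945434e-04, -2.46804656e-01,  9.69065106e-01,
        -1.61755073e+02],
       [ 0.00000000e+00,  0.00000000e+00,  0.00000000e+00,
         1.00000000e+00]])}
```

View pics/c.png

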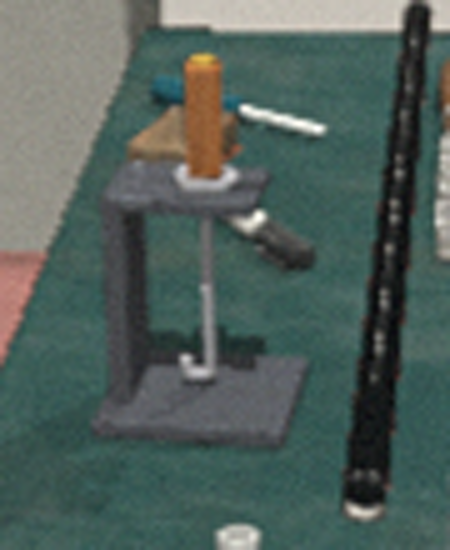

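The foot points to about world -x. The loop's bar sits near (557,-47), with its top at about z 71 and leaning to -y. I'll look down into the bore with the wrist camera before grasping.

```bash
python3 -m creep '[0.17,-0.35,0.05,-1.13,0.17,-0.35,0.05,-1.13,0.17,-0.35,0.05,-1.13,0.17,-0.35,0.05,-1.13,0.17,-0.35,0.05,-1.13,0.17,-0.35,0.05,-1.13,0.17,-0.35,0.05,-1.13,0.17,-0.35,0.05,-1.13,0.17,-0.35,0.05,-1.13,0.17,-0.35,0.05,-1.13]'
python3 - <<'E'
from h import *
p,d,c=shot("wrist"); cv2.imwrite("pics/d.png",cv2.cvtColor(p,cv2.COLOR_RGB2BGR)); np.savez("/tmp/w1.npz",p=p,d=d,K=c[0],R=c[1],t=c[2])
W=cloud(d,c)
q=W[(np.hypot(W[...,0]-392,W[...,1]-229)<25)&(W[...,2]>180)&(W[...,2]<200)]; 
if len(q): print(len(q),cv2.minAreaRect(q[:,:2].astype(np.float32)),np.median(q[:,2]))
q=W[(np.hypot(W[...,0]-375,W[...,1]-220)<75)&(W[...,2]>120)&(W[...,2]<128.5)]; 
if len(q): print(len(q),cv2.minAreaRect(q[:,:2].astype(np.float32)),np.median(q[:,2]))
E
```

```text
t: 1.63
ee_pos: [387.9, 233.0, 273.6]
orientation: [2.132, 2.306, 0.001]
ft_force: [0.5, -0.1, -0.3]
width: 87.9
grasp_force: 0.0
590 ((390.8302001953125, 230.43307495117188), (17.5034122467041, 18.131999969482422), 4.502529144287109) 188.71829020831552
3328 ((380.72332763671875, 231.14881896972656), (53.35123062133789, 78.02898406982422), 85.17473602294922) 125.71141284587918
```

View pics/d.png

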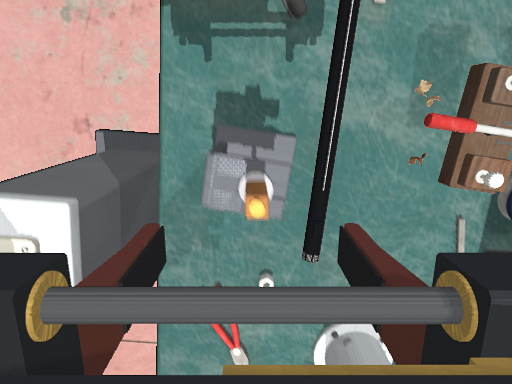

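The handle is at (391,230), turned 4.5° (mod 90). The shelf is square to about -4.8°. Now to look into the bore.

```bash
python3 -m creep '[0.169,-0.34,0,0,0.169,-0.34,0,0,0.169,-0.34,0,0,0.169,-0.34,0,0,0.169,-0.34,0,0,0.169,-0.34,-0.04,0,0.169,-0.34,-0.09,0,0.169,-0.34,-0.09,0,0.169,-0.34,-0.09,0,0.169,-0.34,-0.09,0]'
python3 - <<'E'
from h import *
p,d,c=shot("wrist"); np.savez("/tmp/w2.npz",p=p,d=d,K=c[0],R=c[1],t=c[2])
u,v=proj([557,-39,80],c).astype(int);print(u,v)
r=p[max(0,v-60):v+60,u-60:u+60]; cv2.imwrite("pics/e.png",cv2.cvtColor(cv2.resize(r,None,fx=4,fy=4),cv2.COLOR_RGB2BGR))
W=cloud(d,c)
q=W[(np.hypot(W[...,0]-557,W[...,1]+39)<55)&(W[...,2]>104)&(W[...,2]<116)]; print("ring",len(q),cv2.minEnclosingCircle(q[:,:2].astype(np.float32)),np.median(q[:,2]), q[:,:2].mean(0))
q=W[(np.hypot(W[...,0]-557,W[...,1]+39)<27)&(W[...,2]>60)&(W[...,2]<80)]; 
print("bar",len(q),q.min(0),q.max(0),np.median(q[:,2]),cv2.minAreaRect(q[:,:2].astype(np.float32)))
vx,vy,x0,y0=cv2.fitLine(q[q[:,2]>67][:,:2].astype(np.float32),cv2.DIST_HUBER,0,.01,.01).ravel();print(np.degrees(np.arctan2(vy,vx)),x0,y0,np.percentile(q[:,2],[50,80,95]))
q=W[(np.hypot(W[...,0]-557,W[...,1]+39)<29)&(W[...,2]>15)&(W[...,2]<30)];print("plug",len(q),np.median(q[:,2]),q.min(0),q.max(0))
q=W[(np.hypot(W[...,0]-557,W[...,1]+39)<22)&(W[...,2]>30)&(W[...,2]<60)];print("legs",np.round(q[::6]).astype(int).tolist())
E
```

```text
t: 2.52
ee_pos: [556.1, -105.7, 180.7]
orientation: [-2.123, -2.315, 0.001]
ft_force: [0.4, 0.8, -0.0]
width: 88.0
grasp_force: 0.0
260 109
ring 6217 ((557.6176147460938, -38.28288650512695), 42.98567199707031) 109.56628288391747 [557.38989043 -35.99819866]
bar 277 [539.33712939 -49.88121687  60.02667476] [572.85596946 -39.40910035  72.3920093 ] 69.43610451588037 ((556.0046997070312, -45.240867614746094), (6.292970657348633, 34.24918746948242), 78.5155258178711)
-11.802843 556.0927 -45.747517 [69.43610452 70.52417142 71.12865584]
plug 2941 25.587254588120473 [528.27102774 -67.86776457  21.4625692 ] [585.81149369 -10.08004643  29.99452522]
legs [[542, -32, 32], [544, -33, 31], [541, -35, 34], [541, -35, 41], [542, -36, 46], [542, -37, 51], [541, -38, 54], [541, -39, 60], [544, -39, 56], [572, -39, 32], [573, -39, 32], [573, -40, 32], [573, -41, 37], [574, -42, 33], [574, -43, 41], [574, -43, 44], [572, -44, 54], [573, -45, 55]]
```

View pics/e.png

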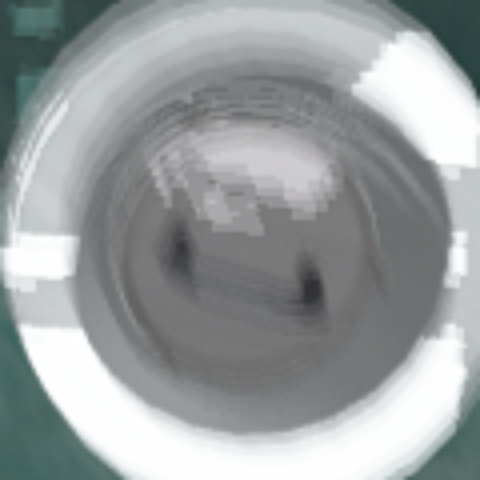

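The bar's centre is at (557,-46), running at -11.8°, with its top at z 71, and the bore axis is at (557.5,-38.5). The hook will go in from +y with its foot pointing to -y. Back to the stand to grasp the handle.

```bash
python3 -m creep '[-0.01,0.02,0.06,0,-0.165,0.336,0.08,0,-0.165,0.336,0.08,0,-0.165,0.336,0.08,0,-0.165,0.336,0.08,0,-0.165,0.336,0.08,0,-0.165,0.336,0.08,0,-0.165,0.336,0.08,0,-0.165,0.336,0.08,0,-0.165,0.336,0.08,0]'
python3 - <<'E'
from h import *
p,d,c=shot("wrist"); W=cloud(d,c)
q=W[(np.hypot(W[...,0]-391,W[...,1]-230)<25)&(W[...,2]>175)&(W[...,2]<200)]; 
if len(q): print(len(q),cv2.minAreaRect(q[q[:,2]>185][:,:2].astype(np.float32)),np.median(q[:,2]))
E
```

```text
t: 3.4
ee_pos: [388.6, 235.3, 263.4]
orientation: [-2.12, -2.318, -0.002]
ft_force: [-0.2, -0.1, 0.7]
width: 87.8
grasp_force: 0.0
648 ((390.4714660644531, 230.59109497070312), (17.448360443115234, 17.676252365112305), 5.0880608558654785) 188.83129159807612
```

```bash
python3 -m creep '[0,-0.002,0,0,0,-0.002,-0.03,0,0,-0.002,-0.06,0,0,-0.002,-0.09,0,0,-0.002,-0.11,0,0,-0.002,-0.119,0,0,-0.002,-0.119,0,0,-0.002,-0.119,0]' && python3 -m creep '[0,0,0,0,0,0,0,0,0,0,0,0,0,0,0,0,0,0,0,0,0,0,0,0]' 0
```

```text
t: 4.12
ee_pos: [390.9, 230.0, 143.9]
orientation: [-2.123, -2.315, 0.001]
ft_force: [-0.2, 0.9, 0.6]
width: 87.8
grasp_force: 0.0
t: 4.62
ee_pos: [390.7, 230.4, 144.0]
orientation: [2.123, 2.316, 0.001]
ft_force: [1.2, -0.4, 0.2]
width: 50.8
grasp_force: 0.0
```

```bash
python3 -m creep '[0,0,0,0,0,0,0,0,0,0,0,0,0,0,0,0,0,0,0,0,0,0,0,0,0,0,0,0,0,0,0,0]' 0
```

```text
t: 5.28
ee_pos: [390.5, 230.3, 143.6]
orientation: [-2.123, -2.316, 0.0]
ft_force: [-0.3, -0.3, -0.4]
width: 18.2
grasp_force: 30.0
```

Gripped at 18.2 mm. I lift it a little and slide it out along the slot, then raise it.

```bash
python3 -m creep '[0,0,0.003,0,0,0,0.005,0,0.007,-0.0006,0.005,0,0.016,-0.0013,0.005,0,0.028,-0.0024,0.005,0,0.042,-0.0035,0.005,0,0.056,-0.0047,0.005,0,0.068,-0.0057,0.005,0,0.068,-0.0057,0.005,0,0.068,-0.0057,0.005,0]'
python3 -m creep '[0,0,0.03,0,0,0,0.07,0,0,0,0.11,0,0,0,0.14,0,0,0,0.14,0,0,0,0.14,0]'
python3 - <<'E'
from h import *
o=get_obs();T=o["ee_pos"];print(T)
for n in["side","top"]:
    p,d,c=shot(n);W=cloud(d,c)
    if n=="side":
        u,v=proj(T-[0,0,70],c).astype(int); cv2.imwrite("pics/f.png",cv2.cvtColor(cv2.resize(p[v-55:v+55,u-55:u+55],None,fx=5,fy=5),cv2.COLOR_RGB2BGR))
    q=W[(np.hypot(W[...,0]-T[0],W[...,1]-T[1])<25)&(W[...,2]<T[2]-22)&(W[...,2]>T[2]-140)]
    for a in range(20,140,10):
        s=q[(q[:,2]<T[2]-a)&(q[:,2]>T[2]-a-10)]-T
        if len(s):print(n,a,len(s),np.round(s.mean(0),1),np.round(s.min(0)),np.round(s.max(0)))
E
```

```text
t: 6.12
ee_pos: [459.2, 224.3, 148.3]
orientation: [-2.124, -2.315, 0.001]
ft_force: [-0.3, -0.4, -1.3]
width: 17.7
grasp_force: 30.0
t: 6.62
ee_pos: [458.7, 224.9, 290.2]
orientation: [2.122, 2.315, 0.005]
ft_force: [-0.1, 0.2, -2.0]
width: 17.8
grasp_force: 30.0
[458.69118731 224.90447187 290.18016529]
side 20 10 [  0.4  -2.2 -26.2] [ -2.  -6. -29.] [  3.   2. -23.]
side 30 12 [ -0.   -1.8 -34.9] [ -2.  -5. -39.] [  3.   0. -31.]
side 40 13 [  0.2  -2.3 -44.8] [ -2.  -7. -50.] [  3.   2. -40.]
side 50 11 [  0.3  -1.7 -54.6] [ -2.  -5. -60.] [  3.   2. -50.]
side 60 14 [  0.3  -1.2 -64.9] [ -2.  -4. -70.] [  3.   3. -60.]
side 70 12 [  0.4  -1.4 -75.6] [ -2.  -4. -80.] [  3.   2. -71.]
side 80 12 [  0.4  -0.7 -85.8] [ -2.  -4. -90.] [  3.   2. -82.]
side 90 12 [  0.5  -2.  -95.5] [ -2.  -5. -99.] [  3.   1. -92.]
side 100 12 [   0.6   -2.  -105.6] [  -2.   -4. -110.] [   3.    0. -101.]
side 110 18 [  -3.9   -2.3 -115.8] [ -14.   -6. -120.] [   3.    0. -111.]
side 120 16 [  -4.6   -2.2 -123.1] [ -12.   -5. -126.] [   3.    2. -120.]
top 50 1 [ -3.1  -3.3 -58.6] [ -3.  -3. -59.] [ -3.  -3. -59.]
top 60 4 [ -2.   -4.2 -64.1] [ -4.  -5. -68.] [ -1.  -3. -61.]
top 70 6 [ -1.7  -3.3 -74.4] [ -4.  -5. -78.] [  1.  -1. -70.]
top 80 5 [ -2.3  -3.3 -85.1] [ -4.  -4. -90.] [ -0.  -2. -81.]
top 90 4 [ -2.6  -3.1 -95. ] [ -4.  -4. -98.] [ -1.  -1. -92.]
top 100 4 [  -0.6   -3.9 -103.1] [  -3.   -4. -107.] [   1.   -4. -101.]
top 110 12 [  -9.    -3.3 -115.4] [ -16.   -6. -120.] [  -0.   -1. -110.]
top 120 14 [  -5.8   -2.7 -124.3] [ -11.   -5. -127.] [  -1.   -0. -121.]
```

View pics/f.png

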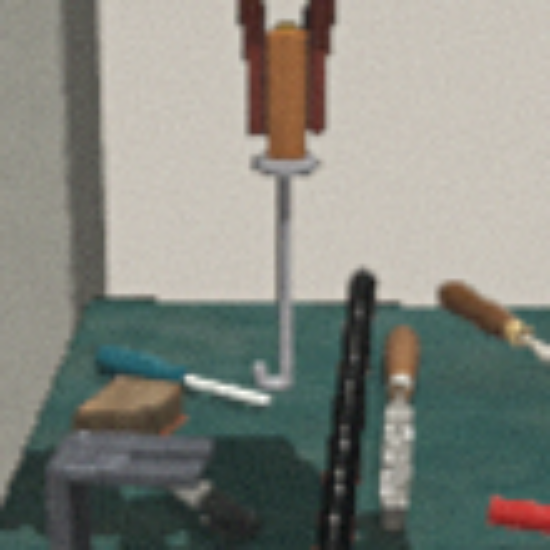

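The hook hangs upright. The shaft axis is within 1 mm of the TCP and the foot points to -x, its underside 127 mm below the TCP. I turn it and carry it over the bore.

```bash
python3 -m creep '[0.005,-0.012,0,0.06,0.016,-0.037,0,0.18,0.027,-0.065,0,0.3,0.038,-0.093,0,0.42,0.05,-0.12,0,0.54,0.062,-0.15,0,0.66,0.073,-0.178,0,0.78,0.084,-0.205,0,0.9,0.095,-0.23,0,1.02,0.1,-0.243,0,1.12]'
python3 -m creep '[0.002,-0.004,0,0.1,0.003,-0.0063,0,0.166,0.003,-0.0063,0,0.166,0.003,-0.0063,0,0.166,0.003,-0.0063,0,0.166]'
python3 - <<'E'
from h import *
o=get_obs();T=o["ee_pos"];print(T)
for n in["side","top"]:
    p,d,c=shot(n);W=cloud(d,c)
    q=W[(np.hypot(W[...,0]-T[0],W[...,1]-T[1])<25)&(W[...,2]<T[2]-22)&(W[...,2]>T[2]-140)]
    for a in (40,60,80,100,110,120):
        s=q[(q[:,2]<T[2]-a)&(q[:,2]>T[2]-a-10)]-T
        if len(s):print(n,a,len(s),np.round(s.mean(0),1),np.round(s.min(0)),np.round(s.max(0)))
p,d,c=shot("wrist");cv2.imwrite("pics/g.png",cv2.cvtColor(p,cv2.COLOR_RGB2BGR))
E
```

```text
t: 7.55
ee_pos: [558.1, -20.9, 286.1]
orientation: [-0.561, -3.087, 0.002]
ft_force: [-0.0, -0.7, -1.6]
width: 17.5
grasp_force: 30.0
t: 7.97
ee_pos: [560.8, -24.4, 287.4]
orientation: [-0.313, -3.124, 0.0]
ft_force: [-0.9, 0.7, -0.8]
width: 18.1
grasp_force: 30.0
[560.7603466  -24.40154369 287.41481722]
side 40 20 [  0.9  -0.8 -44.5] [ -2.  -4. -50.] [  4.   2. -40.]
side 60 16 [  1.3  -1.3 -65.2] [ -1.  -4. -70.] [  4.   1. -60.]
side 80 14 [  0.5  -1.3 -84.8] [ -1.  -3. -90.] [  3.   1. -81.]
side 100 16 [   1.    -0.6 -105.2] [  -2.   -2. -109.] [   4.    1. -100.]
side 110 23 [  -0.5   -6.2 -115.4] [  -4.  -16. -120.] [   3.    2. -110.]
side 120 11 [  -0.7   -9.8 -122.9] [  -4.  -15. -126.] [   3.   -1. -120.]
```

View pics/g.png

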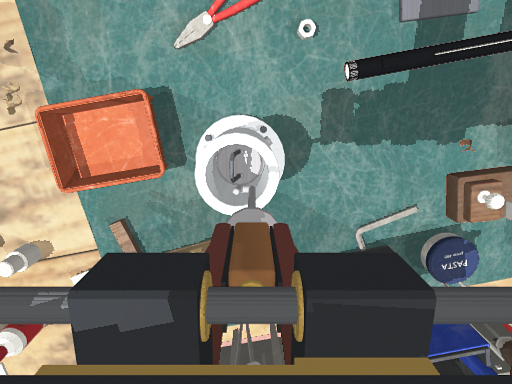

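The picture shows the shaft entering above the bore at about (250,215), behind the bar at (237,165). I descend in stages and watch the force.

```bash
python3 -m creep '[0,0,-0.01,0,0,0,-0.025,0,0,0,-0.04,0,0,0,-0.055,0,0,0,-0.068,0,0,0,-0.078,0,0,0,-0.083,0,0,0,-0.083,0]' && python3 -m creep '[0,0,-0.004,0,0,0,-0.009,0,0,0,-0.014,0,0,0,-0.019,0,0,0,-0.024,0,0,0,-0.028,0,0,0,-0.028,0,0,0,-0.028,0]'
```

```text
t: 8.78
ee_pos: [560.8, -24.6, 204.3]
orientation: [-0.31, -3.124, 0.0]
ft_force: [0.1, 0.4, -1.7]
width: 18.1
grasp_force: 30.0
t: 9.45
ee_pos: [561.4, -24.7, 177.4]
orientation: [-0.31, -3.126, 0.0]
ft_force: [0.1, 0.5, -1.5]
width: 17.7
grasp_force: 30.0
```

No contact. Foot's upper side is at z 56. I move in under the bar along (-0.204,-0.979), slowly at the end, to feel the shaft touch it.

```bash
python3 -m creep '[-0.0006,-0.003,0,0,-0.0012,-0.006,0,0,-0.0018,-0.009,0,0,-0.0024,-0.0115,0,0,-0.0028,-0.0135,0,0,-0.0028,-0.0135,0,0,-0.0028,-0.0135,0,0]' && for i in 1; do python3 -m creep '[-0.0001,-0.0005,0,0,-0.0002,-0.001,0,0,-0.0002,-0.001,0,0,-0.0002,-0.001,0,0]'; done
```

```text
t: 10.03
ee_pos: [558.7, -38.4, 177.7]
orientation: [0.311, 3.126, 0.0]
ft_force: [-0.1, 0.5, -0.7]
width: 17.9
grasp_force: 30.0
t: 10.37
ee_pos: [558.5, -39.2, 177.7]
orientation: [0.31, 3.126, 0.0]
ft_force: [-0.0, -0.4, -0.8]
width: 17.8
grasp_force: 30.0
```

```bash
python3 -m creep '[-0.0001,-0.0005,0,0,-0.0002,-0.001,0,0,-0.0002,-0.001,0,0]'
```

```text
t: 10.62
ee_pos: [558.3, -40.3, 177.7]
orientation: [-0.31, -3.126, 0.0]
ft_force: [-0.5, 0.9, -1.6]
width: 18.0
grasp_force: 30.0
```

```bash
python3 -m creep '[-0.0001,-0.0005,0,0,-0.0001,-0.0005,0,0,-0.0001,-0.0005,0,0]';python3 -m creep '[-0.0001,-0.0005,0,0,-0.0001,-0.0005,0,0,-0.0001,-0.0005,0,0]'
```

```text
t: 10.87
ee_pos: [558.2, -40.7, 177.7]
orientation: [-0.31, -3.126, -0.0]
ft_force: [-0.4, -0.3, -1.8]
width: 18.1
grasp_force: 30.0
t: 11.12
ee_pos: [558.1, -41.3, 177.7]
orientation: [0.31, 3.126, -0.0]
ft_force: [0.1, -0.3, -1.2]
width: 18.0
grasp_force: 30.0
```

```bash
for i in 1; do python3 -m creep '[-0.0001,-0.0005,0,0,-0.0001,-0.0005,0,0,-0.0001,-0.0005,0,0]'; done;python3 -m creep '[-0.0001,-0.0005,0,0,-0.0001,-0.0005,0,0,-0.0001,-0.0005,0,0]'
```

```text
t: 11.37
ee_pos: [558.0, -41.6, 177.7]
orientation: [-0.31, -3.126, -0.0]
ft_force: [-0.3, 0.9, -1.9]
width: 17.5
grasp_force: 30.0
t: 11.62
ee_pos: [558.0, -42.2, 177.8]
orientation: [0.31, 3.126, 0.0]
ft_force: [0.6, 1.2, -0.9]
width: 17.8
grasp_force: 30.0
```

```bash
python3 -m creep '[-0.0001,-0.0005,0,0,-0.0001,-0.0005,0,0,-0.0001,-0.0005,0,0]';python3 -m creep '[-0.0001,-0.0005,0,0,-0.0001,-0.0005,0,0,-0.0001,-0.0005,0,0]'
```

```text
t: 11.87
ee_pos: [557.8, -42.7, 177.7]
orientation: [0.31, 3.126, 0.0]
ft_force: [-0.1, 1.2, -0.2]
width: 17.8
grasp_force: 30.0
t: 12.12
ee_pos: [557.7, -43.2, 177.7]
orientation: [0.31, 3.126, 0.0]
ft_force: [0.9, 1.1, -0.1]
width: 17.7
grasp_force: 30.0
```

```bash
python3 - <<'E'
from h import *
o=get_obs();T=o["ee_pos"];print(o["moment"],o["ft_force"])
from scipy.ndimage import zoom
p,d,c=shot("top");W=cloud(d,c)
q=W[(np.hypot(W[...,0]-557,W[...,1]+39)<28)&(W[...,2]>40)&(W[...,2]<T[2]-25)]
print(np.round(q[::2]).astype(int).tolist())
u,v=proj([557,-40,75],c).astype(int)
cv2.imwrite("pics/i.png",cv2.cvtColor(cv2.resize(p[v-30:v+30,u-30:u+30],None,fx=9,fy=9),cv2.COLOR_RGB2BGR))
E
```

```text
[ 0.33822783 -0.08619978  0.02995238] [ 0.89141421  1.1188504  -0.11106894]
[]
```

View pics/i.png

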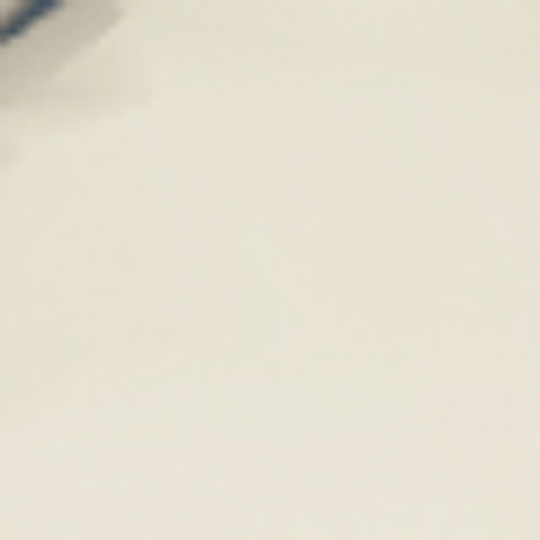

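The top view is blocked by the arm, but the moment (Mx 0.34) shows a light touch on the bar. I back off in small steps and watch the moment.

```bash
m(){ python3 -c "
from h import *
o=get_obs();print('M',np.round(o['moment'],3))"; }
python3 -m creep '[0.0001,0.0005,0,0,0.0001,0.0005,0,0,0.0001,0.0005,0,0]' | sed -n '2p;4p';m
python3 -m creep '[0.0001,0.0005,0,0,0.0001,0.0005,0,0,0.0001,0.0005,0,0]'| sed -n '2p;4p';m
python3 -m creep '[0.0001,0.0005,0,0,0.0001,0.0005,0,0,0.0001,0.0005,0,0]'| sed -n '2p;4p';m
```

```text
ee_pos: [557.8, -42.7, 177.6]
ft_force: [-0.6, 0.8, -0.8]
M [ 0.247 -0.079 -0.021]
ee_pos: [557.8, -42.2, 177.6]
ft_force: [0.2, 0.1, -2.4]
M [ 0.219 -0.118  0.025]
ee_pos: [557.9, -41.7, 177.6]
ft_force: [0.3, 0.7, -1.8]
M [ 0.166 -0.05   0.026]
```

```bash
m(){ python3 -c "
from h import *
o=get_obs();print('M',np.round(o['moment'],3))"; }
python3 -m creep '[0.0001,0.0005,0,0,0.0002,0.001,0,0,0.0002,0.001,0,0]' | sed -n '2p;4p';m
python3 -m creep '[0.0001,0.0005,0,0,0.0001,0.0005,0,0,0.0001,0.0005,0,0]'| sed -n '2p;4p';m
python3 -m creep '[0.0001,0.0008,0,0,0.0001,0.0008,0,0,0.0001,0.0008,0,0]'| sed -n '2p;4p';m
```

```text
ee_pos: [558.2, -40.8, 177.7]
ft_force: [-0.8, -0.2, -1.4]
M [ 0.023 -0.046 -0.001]
ee_pos: [558.3, -40.2, 177.7]
ft_force: [0.8, 0.2, -0.8]
M [ 0.015 -0.013 -0.039]
ee_pos: [558.4, -39.4, 177.7]
ft_force: [-1.0, 0.2, -0.7]
M [-0.005  0.019 -0.027]
```

Contact is at shaft y ≈ -41, so the bar sits mid-gap with the shaft near y -40. I centre the hook there and raise it gently.

```bash
m(){ python3 -c "
from h import *
o=get_obs();print('M',np.round(o['moment'],3))"; }
python3 -m creep '[-0.0001,-0.0005,0,0,-0.0001,-0.0005,0.001,0,-0.0001,-0.0005,0.002,0,-0.0001,-0.0005,0.003,0,-0.0001,-0.0005,0.003,0]' | sed -n '2p;4p';m
python3 -m creep '[0,0,0.001,0,0,0,0.002,0,0,0,0.003,0,0,0,0.003,0]' | sed -n '2p;4p';m
python3 -m creep '[0,0,0.001,0,0,0,0.002,0,0,0,0.002,0]' | sed -n '2p;4p';m
```

```text
ee_pos: [558.5, -39.9, 180.9]
ft_force: [-0.6, -0.4, -1.4]
M [-0.01  -0.055  0.002]
ee_pos: [558.5, -39.9, 183.9]
ft_force: [-0.1, -0.7, -1.4]
M [ 0.033 -0.022 -0.015]
ee_pos: [558.4, -40.0, 185.9]
ft_force: [0.2, 0.2, -1.9]
M [ 0.056  0.013 -0.031]
```

```bash
m(){ python3 -c "
from h import *
o=get_obs();print('M',np.round(o['moment'],3))"; }
python3 -m creep '[0,0,0.0005,0,0,0,0.001,0,0,0,0.0015,0,0,0,0.0015,0]' | sed -n '2p;4p';m
python3 -m creep '[0,0,0.0005,0,0,0,0.001,0,0,0,0.001,0]' | sed -n '2p;4p';m
python3 -m creep '[0,0,0.0005,0,0,0,0.001,0,0,0,0.001,0]' | sed -n '2p;4p';m
```

```text
ee_pos: [558.3, -39.9, 187.2]
ft_force: [0.8, 0.2, -1.2]
M [-0.011  0.027 -0.049]
ee_pos: [558.2, -39.9, 188.1]
ft_force: [0.3, -0.2, -2.8]
M [-0.038 -0.001  0.028]
ee_pos: [558.2, -39.9, 189.1]
ft_force: [-0.5, -0.2, -4.1]
M [0.139 0.009 0.018]
```

Contact at TCP z ≈ 187.5, as predicted: the bar is on the foot. I pull slowly past the catches.

```bash
m(){ python3 -c "
from h import *
o=get_obs();print('M',np.round(o['moment'],3))"; }
python3 -m creep '[0,0,0.0005,0,0,0,0.001,0,0,0,0.001,0]' | sed -n '2p;4p';m
python3 -m creep '[0,0,0.0005,0,0,0,0.001,0,0,0,0.001,0]' | sed -n '2p;4p';m
python3 -m creep '[0,0,0.0005,0,0,0,0.001,0,0,0,0.001,0]' | sed -n '2p;4p';m
```

```text
ee_pos: [558.3, -39.9, 190.2]
ft_force: [-0.4, 0.8, -3.3]
M [0.084 0.044 0.047]
ee_pos: [558.4, -39.9, 191.3]
ft_force: [0.6, 0.6, -3.3]
M [ 0.075 -0.041 -0.032]
ee_pos: [558.3, -39.9, 192.3]
ft_force: [-0.8, 0.3, -4.0]
M [ 0.081  0.003 -0.056]
```

```bash
m(){ python3 -c "
from h import *
o=get_obs();print('M',np.round(o['moment'],3))"; }
python3 -m creep '[0,0,0.0005,0,0,0,0.001,0,0,0,0.001,0]' | sed -n '2p;4p';m
python3 -m creep '[0,0,0.0005,0,0,0,0.001,0,0,0,0.001,0]' | sed -n '2p;4p';m
python3 -m creep '[0,0,0.0005,0,0,0,0.001,0,0,0,0.001,0]' | sed -n '2p;4p';m
```

```text
ee_pos: [558.2, -40.0, 193.0]
ft_force: [0.4, -0.7, -4.7]
M [-0.049 -0.048 -0.015]
ee_pos: [558.0, -40.0, 193.8]
ft_force: [-0.6, -0.6, -8.7]
M [-0.014 -0.083 -0.041]
ee_pos: [558.0, -39.7, 195.0]
ft_force: [-0.1, -0.0, -8.3]
M [0.313 0.058 0.015]
```

```bash
m(){ python3 -c "
from h import *
o=get_obs();print('M',np.round(o['moment'],3))"; }
python3 -m creep '[0,0,0.0005,0,0,0,0.001,0,0,0,0.001,0]' | sed -n '2p;4p';m
python3 -m creep '[0,0,0.0005,0,0,0,0.001,0,0,0,0.001,0]' | sed -n '2p;4p';m
```

```text
ee_pos: [558.4, -39.8, 196.4]
ft_force: [-0.2, 0.6, -7.4]
M [ 0.322  0.082 -0.032]
ee_pos: [558.5, -40.0, 197.5]
ft_force: [-0.3, 0.9, -6.0]
M [ 0.222  0.109 -0.023]
```

The catches are giving way at about 8 N. The bar is pressing the shaft to +y as the plug tilts, so I follow it a little to +y.

```bash
m(){ python3 -c "
from h import *
o=get_obs();print('M',np.round(o['moment'],3))"; }
python3 -m creep '[0.0001,0.0005,0.0005,0,0.0002,0.001,0.001,0,0.0002,0.001,0.001,0]' | sed -n '2p;4p';m
python3 -m creep '[0.0001,0.0005,0.0005,0,0.0002,0.001,0.001,0,0.0002,0.001,0.001,0]' | sed -n '2p;4p';m
python3 -m creep '[0,0,0.0005,0,0,0,0.001,0,0,0,0.001,0]' | sed -n '2p;4p';m
```

```text
ee_pos: [558.7, -38.9, 198.4]
ft_force: [-1.0, 0.0, -5.8]
M [0.229 0.067 0.035]
ee_pos: [558.8, -37.9, 199.3]
ft_force: [-1.0, 0.5, -5.5]
M [ 0.183  0.053 -0.055]
ee_pos: [558.7, -37.9, 200.3]
ft_force: [-0.2, 0.7, -6.7]
M [ 0.101  0.05  -0.026]
```

```bash
m(){ python3 -c "
from h import *
o=get_obs();print('M',np.round(o['moment'],3))"; }
python3 -m creep '[0.0001,0.0005,0.0005,0,0.0002,0.001,0.001,0,0.0002,0.001,0.0015,0,0.0002,0.001,0.0015,0]' | sed -n '2p;4p';m
python3 -m creep '[0,0.0005,0.0005,0,0.0001,0.001,0.001,0,0.0001,0.001,0.0015,0,0.0001,0.001,0.0015,0]' | sed -n '2p;4p';m
python3 -m creep '[0,0.0005,0.0005,0,0.0001,0.001,0.001,0,0.0001,0.001,0.0015,0,0.0001,0.001,0.0015,0]' | sed -n '2p;4p';m
```

```text
ee_pos: [559.0, -36.9, 201.8]
ft_force: [-0.2, 0.8, -6.1]
M [ 0.087  0.045 -0.022]
ee_pos: [559.2, -35.9, 203.4]
ft_force: [0.1, 0.8, -6.1]
M [ 0.154 -0.008 -0.003]
ee_pos: [559.4, -34.8, 205.0]
ft_force: [0.0, 0.5, -4.6]
M [ 0.226 -0.056  0.07 ]
```

```bash
m(){ python3 -c "
from h import *
o=get_obs();print('M',np.round(o['moment'],3))"; }
python3 -m creep '[0,0.0005,0.001,0,0,0.001,0.002,0,0,0.001,0.003,0,0,0.001,0.003,0]' | sed -n '2p;4p';m
python3 -m creep '[0,0.0005,0.001,0,0,0.001,0.002,0,0,0.001,0.003,0,0,0.001,0.003,0]' | sed -n '2p;4p';m
python3 -m creep '[0,0.0005,0.001,0,0,0.0005,0.002,0,0,0.0005,0.003,0,0,0.0005,0.003,0]' | sed -n '2p;4p';m
```

```text
ee_pos: [559.2, -33.9, 208.0]
ft_force: [0.2, -0.4, -3.8]
M [ 0.07   0.099 -0.025]
ee_pos: [559.4, -32.9, 211.1]
ft_force: [0.7, -0.1, -2.2]
M [ 0.022 -0.042 -0.038]
ee_pos: [559.3, -32.4, 213.9]
ft_force: [-0.8, 0.7, -3.4]
M [ 0.063 -0.063  0.017]
```

The load is down to the hook plus the plug's weight, so it's free of the catches. I raise it out, checking the force.

```bash
m(){ python3 -c "
from h import *
o=get_obs();print('M',np.round(o['moment'],3))"; }
python3 -m creep '[0,0,0.002,0,0,0,0.004,0,0,0,0.006,0,0,0,0.008,0,0,0,0.01,0,0,0,0.012,0,0,0,0.014,0,0,0,0.016,0,0,0,0.018,0,0,0,0.02,0]' | sed -n '2p;4p';m
python3 -m creep '[0,0,0.002,0,0,0,0.004,0,0,0,0.006,0,0,0,0.008,0,0,0,0.01,0,0,0,0.012,0,0,0,0.014,0,0,0,0.016,0,0,0,0.018,0,0,0,0.02,0]' | sed -n '2p;4p';m
```

```text
ee_pos: [559.1, -32.4, 233.9]
ft_force: [-1.5, -0.3, -3.5]
M [ 0.031 -0.027 -0.027]
ee_pos: [559.1, -32.4, 253.9]
ft_force: [-0.7, -0.7, -3.3]
M [0.031 0.03  0.032]
```

```bash
m(){ python3 -c "
from h import *
o=get_obs();print('M',np.round(o['moment'],3))"; }
python3 -m creep '[0,0,0.003,0,0,0,0.006,0,0,0,0.009,0,0,0,0.012,0,0,0,0.015,0,0,0,0.018,0,0,0,0.021,0,0,0,0.024,0,0,0,0.027,0,0,0,0.03,0]' | sed -n '2p;4p';m
python3 -m creep '[0,0,0.003,0,0,0,0.007,0,0,0,0.011,0,0,0,0.015,0,0,0,0.019,0,0,0,0.023,0,0,0,0.026,0,0,0,0.028,0,0,0,0.028,0]' | sed -n '2p;4p';m
```

```text
ee_pos: [559.1, -32.4, 284.0]
ft_force: [-0.8, -0.3, -3.3]
M [ 0.067 -0.015 -0.033]
ee_pos: [559.3, -32.4, 312.2]
ft_force: [-0.2, -0.3, -2.3]
M [-0.009 -0.    -0.042]
```

The plug should be clear of the mouth. I check it with the side camera.

```bash
python3 - <<'E'
from h import *
o=get_obs();T=o["ee_pos"];print(T,o["t"])
p,d,c=shot("side");W=cloud(d,c)
u,v=proj(T-[0,0,120],c).astype(int)
cv2.imwrite("pics/j.png",cv2.cvtColor(cv2.resize(p[v-60:v+60,u-60:u+60],None,fx=5,fy=5),cv2.COLOR_RGB2BGR))
for a in range(30,130,15):
    s=W[(np.hypot(W[...,0]-T[0],W[...,1]-T[1])<9)&(W[...,2]<T[2]-a)&(W[...,2]>T[2]-a-15)]-T
    if len(s):print(a,len(s),np.round(s.mean(0),1),s[:,2].min())
E
```

```text
[559.33344381 -32.43928669 312.22829572] 23.5
30 24 [  0.9  -1.7 -37.2] -44.968946226391324
45 29 [  1.4  -1.5 -52.7] -59.65735347064799
60 21 [  1.   -1.6 -67.3] -73.90045907113628
75 28 [  1.4  -1.4 -83.3] -89.91363332566894
90 22 [  0.9  -1.4 -98.2] -104.78628089843028
105 25 [   0.4   -2.6 -113.2] -119.93868205628141
120 1 [   3.9   -5.8 -121.6] -121.58955849965704
```

View pics/j.png

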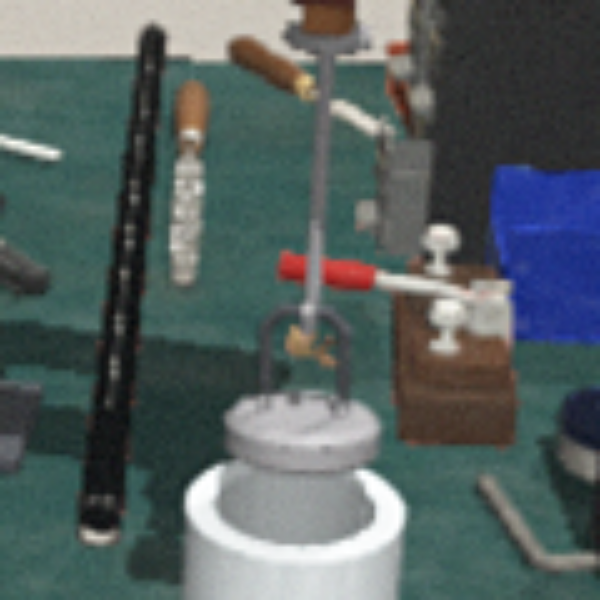

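The plug hangs on the hook clear of the mouth and the shaft is vertical. I carry it over the tray.

```bash
python3 -m creep '[-0.0007,-0.002,0.003,0,-0.0022,-0.006,0.006,0,-0.0047,-0.0125,0.006,0,-0.008,-0.0215,0.006,0,-0.0115,-0.031,0.006,0,-0.015,-0.04,0.006,0,-0.0185,-0.0495,0.006,0,-0.022,-0.059,0.006,0,-0.0255,-0.068,0.006,0,-0.029,-0.0775,0.006,0]' | sed -n '1,4p'
python3 -m creep '[-0.0035,-0.0095,0,0,-0.007,-0.019,0,0,-0.0105,-0.028,0,0,-0.014,-0.0375,0,0,-0.0175,-0.047,0,0,-0.021,-0.0565,0,0,-0.024,-0.0645,0,0,-0.0265,-0.071,0,0,-0.028,-0.075,0,0,-0.0285,-0.0765,0,0]' | sed -n '1,4p'
python3 -m creep '[0,0,-0.003,0,0,0,-0.01,0,0,0,-0.02,0,0,0,-0.03,0,0,0,-0.04,0,0,0,-0.05,0,0,0,-0.06,0,0,0,-0.068,0,0,0,-0.072,0,0,0,-0.073,0]' | sed -n '1,4p'
```

```text
t: 24.38
ee_pos: [529.6, -111.0, 317.7]
orientation: [-0.311, -3.126, -0.0]
ft_force: [0.3, 0.6, -3.4]
t: 25.22
ee_pos: [501.4, -187.1, 317.7]
orientation: [-0.311, -3.126, 0.0]
ft_force: [0.3, 0.1, -4.0]
t: 26.05
ee_pos: [501.2, -186.2, 243.5]
orientation: [-0.31, -3.125, -0.001]
ft_force: [0.4, 0.5, -3.8]
```

```bash
python3 - <<'E'
from h import *
o=get_obs();T=o["ee_pos"]
p,d,c=shot("side");W=cloud(d,c)
s=W[(np.hypot(W[...,0]-T[0],W[...,1]-T[1])<50)&(W[...,2]<T[2]-155)&(W[...,2]>50)];print(len(s),np.round(s.min(0)),np.round(s.max(0)))
q=W[(np.hypot(W[...,0]-500,W[...,1]+194)<110)&(W[...,2]>40)&(W[...,2]<48)];print(cv2.minAreaRect(q[:,:2].astype(np.float32)))
E
python3 -m creep '[0,0,-0.003,0,0,0,-0.01,0,0,0,-0.018,0,0,0,-0.026,0,0,0,-0.034,0,0,0,-0.042,0,0,0,-0.048,0,0,0,-0.052,0,0,0,-0.053,0,0,0,-0.053,0]' | sed -n '1,4p'
```

```text
684 [ 472. -223.   69.] [ 529. -165.   88.]
((500.12255859375, -194.18447875976562), (136.7305908203125, 105.23429870605469), 88.93092346191406)
t: 26.93
ee_pos: [501.5, -186.4, 191.3]
orientation: [-0.31, -3.126, -0.0]
ft_force: [0.1, 0.2, -2.5]
```

```bash
f(){ sed -n '2p;4p'; python3 -c "
from h import *
o=get_obs();print('M',np.round(o['moment'],3))"; }
python3 -m creep '[0,0,-0.001,0,0,0,-0.002,0,0,0,-0.003,0,0,0,-0.004,0,0,0,-0.004,0]' | f
python3 -m creep '[0,0,-0.0005,0,0,0,-0.001,0,0,0,-0.0015,0,0,0,-0.002,0,0,0,-0.002,0]' | f
python3 -m creep '[-0.0002,-0.001,-0.0005,0,-0.0004,-0.002,-0.001,0,-0.0004,-0.002,-0.001,0]' | f
```

```text
ee_pos: [501.6, -186.4, 187.6]
ft_force: [-0.0, -0.2, -2.5]
M [ 0.047  0.009 -0.   ]
ee_pos: [501.6, -186.4, 185.6]
ft_force: [-0.2, -0.6, -2.5]
M [0.007 0.028 0.017]
ee_pos: [501.2, -188.6, 184.6]
ft_force: [-0.3, 0.9, -3.9]
M [ 0.038 -0.072 -0.015]
```

Now the touch-down: I lower it and follow the pivot towards -n.

```bash
f(){ sed -n '2p;4p'; python3 -c "
from h import *
o=get_obs();print('M',np.round(o['moment'],3))"; }
python3 -m creep '[-0.0002,-0.001,-0.0005,0,-0.0004,-0.002,-0.001,0,-0.0004,-0.002,-0.001,0]' | f
python3 -m creep '[-0.0002,-0.001,-0.0005,0,-0.0004,-0.002,-0.001,0,-0.0004,-0.002,-0.001,0]' | f
python3 -m creep '[-0.0002,-0.001,-0.0005,0,-0.0004,-0.002,-0.001,0,-0.0004,-0.002,-0.001,0]' | f
python3 -m creep '[-0.0002,-0.001,-0.0005,0,-0.0004,-0.002,-0.001,0,-0.0004,-0.002,-0.001,0]' | f
```

```text
ee_pos: [500.8, -190.6, 183.6]
ft_force: [-0.7, 0.4, -3.3]
M [ 0.009  0.001 -0.037]
ee_pos: [500.3, -192.6, 182.6]
ft_force: [0.4, -0.1, -3.6]
M [-0.026  0.021  0.034]
ee_pos: [499.9, -194.5, 181.6]
ft_force: [-0.7, 0.1, -2.4]
M [ 0.034 -0.036 -0.041]
ee_pos: [499.6, -196.6, 180.7]
ft_force: [0.1, -0.6, -1.1]
M [-0.065  0.097  0.017]
```

```bash
f(){ sed -n '2p;4p'; python3 -c "
from h import *
o=get_obs();print('M',np.round(o['moment'],3))"; }
python3 -m creep '[0,0,-0.0005,0,0,0,-0.001,0,0,0,-0.0015,0,0,0,-0.002,0,0,0,-0.002,0]' | f
python3 - <<'E'
from h import *
T=get_obs()["ee_pos"]
p,d,c=shot("side");W=cloud(d,c)
for n,m in (("plugtop",(W[...,2]>10)&(W[...,2]<30)),("barish",(W[...,2]>52)&(W[...,2]<75))):
    s=W[(np.hypot(W[...,0]-500,W[...,1]+194)<40)&m];print(n,len(s),np.round(s.min(0)),np.round(s.max(0)))
s=W[(np.hypot(W[...,0]-500,W[...,1]+194)<30)&(W[...,2]>14)&(W[...,2]<24)]
A=np.c_[s[:,:2],np.ones(len(s))];k=np.linalg.lstsq(A,s[:,2],rcond=None)[0];print("plane",k,np.median(s[:,2]))
E
```

```text
ee_pos: [499.6, -196.4, 178.6]
ft_force: [-0.2, 0.6, -1.4]
M [0.029 0.002 0.051]
plugtop 664 [ 470. -226.   10.] [ 530. -169.   30.]
barish 110 [ 482. -212.   53.] [ 515. -195.   74.]
plane [1.50017768e-03 2.65721820e-02 2.34572993e+01] 19.127902041684766
```

The plug stands flat on the tray's floor, its top at z 19. Unhooking: down, back along +n, then up.

```bash
f(){ sed -n '2p;4p'; python3 -c "
from h import *
o=get_obs();print('M',np.round(o['moment'],3))"; }
python3 -m creep '[0,0,-0.001,0,0,0,-0.0025,0,0,0,-0.004,0,0,0,-0.0055,0,0,0,-0.007,0,0,0,-0.0085,0,0,0,-0.0085,0]' | f
python3 -m creep '[0.0002,0.001,0,0,0.0004,0.002,0,0,0.0007,0.0035,0,0,0.001,0.005,0,0,0.001,0.005,0,0]' | f
```

```text
ee_pos: [499.4, -196.3, 169.8]
ft_force: [0.2, 0.7, -1.0]
M [ 0.045  0.014 -0.053]
ee_pos: [500.7, -191.1, 170.2]
ft_force: [0.5, 0.4, -0.5]
M [ 0.031 -0.014 -0.042]
```

```bash
f(){ sed -n '1,2p;4p'; python3 -c "
from h import *
o=get_obs();print('M',np.round(o['moment'],3))"; }
python3 -m creep '[0.0004,0.002,0,0,0.0008,0.004,0,0,0.0013,0.0065,0,0,0.0018,0.009,0,0,0.0023,0.0115,0,0,0.0028,0.0138,0,0,0.0028,0.014,0,0,0.0028,0.014,0,0]' | f
python3 -m creep '[0,0,0.002,0,0,0,0.005,0,0,0,0.01,0,0,0,0.015,0,0,0,0.02,0,0,0,0.025,0,0,0,0.03,0,0,0,0.03,0]' | f
```

```text
t: 31.15
ee_pos: [503.5, -177.2, 170.2]
ft_force: [-0.4, -0.3, -1.4]
M [ 0.051 -0.036 -0.005]
t: 31.82
ee_pos: [504.1, -177.7, 201.5]
ft_force: [0.5, 0.4, -1.1]
M [ 0.014 -0.027 -0.008]
```

Unhooked. I raise the hook and carry it back to the front of the stand's slot, turning it back.

```bash
f(){ sed -n '1,4p'; }
python3 -m creep '[0,0,0.01,0,0,0,0.03,0,0,0,0.06,0,0,0,0.085,0,0,0,0.09,0,0,0.01,0.09,-0.05,-0.002,0.03,0.09,-0.15,-0.005,0.055,0.09,-0.25,-0.008,0.085,0.09,-0.35,-0.012,0.115,0.09,-0.45]' | f
python3 -m creep '[-0.003,0.03,0,-0.1,-0.006,0.06,0,-0.2,-0.009,0.09,0,-0.3,-0.012,0.12,0,-0.4,-0.016,0.15,0,-0.5,-0.02,0.18,0,-0.6,-0.024,0.21,0,-0.7,-0.028,0.24,0,-0.79,-0.031,0.265,0,-0.83,-0.033,0.28,0,-0.836]' | f
python3 -m creep '[-0.0005,0.005,0,0,-0.0005,0.007,0,0,-0.0005,0.007,0,0,-0.0005,0.007,0,0]' | f
python3 - <<'E'
from h import *
o=get_obs();T=o["ee_pos"];print(T)
p,d,c=shot("side");W=cloud(d,c)
for a in (25,40,60,80,95,110,120):
    s=W[(np.hypot(W[...,0]-T[0],W[...,1]-T[1])<25)&(W[...,2]<T[2]-a)&(W[...,2]>T[2]-a-12)]-T
    if len(s):print(a,len(s),np.round(s.mean(0),1),np.round(s.min(0)),np.round(s.max(0)))
q=W[(np.hypot(W[...,0]-375,W[...,1]-220)<75)&(W[...,2]>118)&(W[...,2]<130)];print(cv2.minAreaRect(q[:,:2].astype(np.float32)))
s=W[(np.hypot(W[...,0]-500,W[...,1]+194)<30)&(W[...,2]>14)&(W[...,2]<24)]
A=np.c_[s[:,:2],np.ones(len(s))];print("plug",np.linalg.lstsq(A,s[:,2],rcond=None)[0][:2],np.median(s[:,2]))
E
```

```text
t: 32.65
ee_pos: [490.7, -61.5, 289.5]
orientation: [-1.009, -2.974, 0.0]
ft_force: [1.1, -0.1, -1.5]
t: 33.48
ee_pos: [457.5, 219.7, 289.5]
orientation: [-2.123, -2.314, 0.001]
ft_force: [0.1, -1.4, -1.0]
t: 33.82
ee_pos: [457.9, 223.7, 289.9]
orientation: [-2.123, -2.316, 0.001]
ft_force: [0.3, 0.2, -0.5]
[457.87898748 223.69144712 289.88785649]
25 15 [  1.3  -1.9 -31.5] [ -1.  -6. -37.] [  3.   1. -25.]
40 15 [  0.9  -1.7 -45.9] [ -1.  -4. -51.] [  4.   1. -40.]
60 9 [  0.2  -2.1 -66.7] [ -1.  -5. -71.] [  1.  -0. -61.]
80 10 [  0.1  -2.2 -85.9] [ -1.  -5. -92.] [  1.   1. -80.]
95 10 [   0.2   -2.7 -100.9] [  -1.   -6. -106.] [  1.  -0. -96.]
110 19 [  -4.8   -2.4 -117.2] [ -13.   -8. -122.] [   1.    1. -111.]
120 14 [  -5.8   -2.4 -122.8] [ -13.   -6. -125.] [   2.    0. -121.]
((381.83526611328125, 229.4213409423828), (56.4735221862793, 77.54803466796875), 85.57508850097656)
plug [0.00042223 0.0226704 ] 19.063042193490595
```

Upright and lined up. I descend, slide in along the slot and lower onto the shelf.

```bash
f(){ sed -n '1,4p'; }
python3 -m creep '[0.0006,0.0009,-0.02,0,0.0006,0.0009,-0.055,0,0.0006,0.0009,-0.09,0,0.0006,0.0009,-0.12,0,0.0006,0.0009,-0.136,0,0.0006,0.0009,-0.141,0,0.0006,0.0009,-0.141,0,0.0006,0.0009,-0.141,0]' | f
python3 -m creep '[-0.008,0.0007,0,0,-0.018,0.0015,0,0,-0.029,0.0024,0,0,-0.039,0.0033,0,0,-0.039,0.0033,0,0]' | f
python3 -m creep '[-0.007,0.0006,0,0,-0.014,0.0012,0,0,-0.021,0.0018,0,0,-0.027,0.0023,0,0,-0.029,0.0024,0,0,-0.029,0.0024,0,0]' | f
```

```text
t: 34.53
ee_pos: [459.3, 225.3, 149.9]
orientation: [2.123, 2.315, 0.001]
ft_force: [-0.3, 0.5, -1.1]
t: 34.95
ee_pos: [416.8, 228.6, 149.4]
orientation: [-2.121, -2.317, 0.002]
ft_force: [-0.5, 0.7, -1.1]
t: 35.45
ee_pos: [389.9, 231.2, 149.1]
orientation: [-2.122, -2.316, 0.001]
ft_force: [0.3, -0.3, -0.7]
```

```bash
f(){ sed -n '1,5p'; }
python3 -m creep '[0,-0.0005,-0.001,0,0,-0.0005,-0.002,0,0,-0.0005,-0.003,0,0,-0.0005,-0.004,0,0,-0.0005,-0.0045,0,0,-0.0005,-0.0045,0]' | f
python3 -m creep '[0,0,-0.0005,0,0,0,-0.001,0,0,0,-0.001,0]' | f
```

```text
t: 35.95
ee_pos: [390.5, 230.6, 144.5]
orientation: [-2.123, -2.316, 0.001]
ft_force: [-0.0, -0.3, -0.1]
width: 17.9
t: 36.2
ee_pos: [390.6, 230.7, 143.7]
orientation: [2.123, 2.316, 0.0]
ft_force: [0.5, -0.4, -1.2]
width: 17.8
```

```bash
f(){ sed -n '2p;4p'; }
python3 -m creep '[0,0,-0.0005,0,0,0,-0.0005,0,0,0,-0.0005,0]' | f
python3 -m creep '[0,0,-0.0005,0,0,0,-0.0005,0,0,0,-0.0005,0]' | f
```

```text
ee_pos: [390.6, 230.7, 143.6]
ft_force: [-1.6, -1.0, 6.0]
ee_pos: [390.6, 230.7, 143.6]
ft_force: [-2.9, -2.0, 11.1]
```

The collar rests on the shelf. I ease off, open and withdraw upward.

```bash
f(){ sed -n '1,5p'; }
python3 -m creep '[0,0,0.0008,0,0,0,0.0008,0,0,0,0.0008,0]' | f
python3 -m creep '[0,0,0,0,0,0,0,0,0,0,0,0,0,0,0,0,0,0,0,0,0,0,0,0,0,0,0,0,0,0,0,0,0,0,0,0]' 0.9| f
python3 -m creep '[0,0,0.01,0,0,0,0.03,0,0,0,0.06,0,0,0,0.09,0,0,0,0.12,0,0,0,0.14,0,0,0,0.14,0]' | f
python3 -m creep '[-0.01,0.03,0,0,-0.03,0.065,0,0,-0.05,0.1,0,0,-0.07,0.14,0,0,-0.08,0.16,0,0,-0.08,0.16,0,0,-0.08,0.16,0,0]' | f
python3 - <<'E'
from h import *
a=[]
for n,X in(("side",[392,229,80]),("top",[500,-194,20]),("top",[392,229,130])):
    p,d,c=shot(n);u,v=proj(X,c).astype(int);a.append(cv2.resize(p[v-45:v+45,u-45:u+45],(260,260)))
    W=cloud(d,c)
    q=W[(np.hypot(W[...,0]-391,W[...,1]-230)<25)&(W[...,2]>180)&(W[...,2]<200)];print(n,len(q),q.mean(0),q[:,2].max())
    for z0 in (135,150,165,180):
        q=W[(np.hypot(W[...,0]-391,W[...,1]-230)<13)&(W[...,2]>z0)&(W[...,2]<z0+12)];print(z0,np.round(q.mean(0),1))
    s=W[(np.hypot(W[...,0]-500,W[...,1]+194)<30)&(W[...,2]>14)&(W[...,2]<24)]
    A=np.c_[s[:,:2],np.ones(len(s))];print("plug",np.linalg.lstsq(A,s[:,2],rcond=None)[0][:2],np.median(s,0))
cv2.imwrite("pics/k.png",cv2.cvtColor(np.hstack(a),cv2.COLOR_RGB2BGR))
E
```

```text
t: 36.95
ee_pos: [390.6, 230.8, 143.6]
orientation: [2.123, 2.316, 0.001]
ft_force: [-0.6, -0.2, 3.2]
width: 17.9
t: 37.7
ee_pos: [390.5, 230.7, 143.5]
orientation: [-2.123, -2.316, 0.0]
ft_force: [0.5, 1.1, 0.1]
width: 74.3
t: 38.28
ee_pos: [392.6, 231.9, 288.5]
orientation: [2.121, 2.314, 0.013]
ft_force: [0.6, 0.2, 0.1]
width: 78.8
t: 38.87
ee_pos: [309.4, 391.2, 282.8]
orientation: [2.119, 2.319, -0.002]
ft_force: [0.8, 0.2, -0.9]
width: 78.5
side 45 [391.87791477 224.71043687 187.18434276] 193.20068473572343
135 [391.7 222.7 140.3]
150 [392.4 222.5 156. ]
165 [391.3 222.8 170.8]
180 [391.7 224.5 186.6]
plug [0.00378118 0.01937938] [ 499.80369834 -201.09742471   19.06830061]
top 98 [390.61970113 228.48042746 188.40797708] 195.70157811967624
135 [386.9 225.  140.6]
150 [387.6 222.4 155.7]
165 [387.7 221.8 170.7]
180 [390.5 228.3 187.8]
plug [ 0.00012887 -0.01457373] [ 498.07679218 -191.80652903   18.43634527]
top 97 [390.92764868 228.23018266 188.80660886] 194.32044256286136
135 [387.6 224.7 140.8]
150 [388.5 224.  156.8]
165 [388.2 221.9 171. ]
180 [390.8 228.1 188.1]
plug [-0.00289676 -0.01087138] [ 497.97172211 -192.4565655    18.33227532]
```

View pics/k.png

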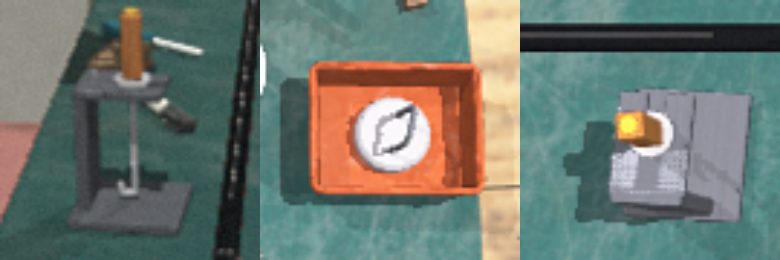

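The hook hangs upright in its seat and the plug stands upright in the middle of the tray. Handing in.

```bash
python3 -m creep '[0,0,0,0,0,0,0,0,0,0,0,0,0,0,0,0]' | head -2; python3 -c "
from workcell import ticket
print(ticket.close_job())"
```

```text
t: 39.35
ee_pos: [310.9, 390.3, 283.6]
the job is handed in; nothing more can be done
None
```

The job is handed in at about 39 s: the plug is out of the bore and stands upright and unhooked on the tray floor, and the hook hangs by its collar in the stand; the highest forces I read were about 9 N pulling the plug past the catches and 11 N briefly seating the collar on the shelf.

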